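Unlock and open the child-safe medicine bottle

TASK

Take the steel key out of its wooden rest, push it fully home in the brass lock of the medicine stand and turn it anticlockwise as far as it goes, so that the steel arm swings off the bottle's cap; leave the key in the lock. Then open the child-safe bottle: press the white cap down, twist it anticlockwise to its stop while pressed and lift it off. Finish while still holding the cap, still and upright, a few centimetres straight above the bottle's mouth, with the bowls, plate, sippy cup and spoon left where they were.

Things in the scene. Friction and masses are not known exactly. Their poses are not given: they have to be found in the camera images.
- key: Loose steel key standing tip down, 66 mm tall, 60 g. Origin at the centre of its tip, z up. Blade 14 (x) by 7 mm (y), z = 0 to 22 mm (lowest 4 mm: 12 by 5). Shoulder flange 28 by 18 mm, z = 22 to 26 mm. Flat bow 26 (x) by 10 mm (y), z = 26 to 66 mm: pinch it across y, from above. Alike after half a turn about z.
- key_shoulder (a point): Point on the key's axis at the underside of its shoulder flange, 22 mm above the tip; axes as the key's.
- key_rest: Fixed wooden block, 70 (x) by 60 (y) by 34 mm high, on the drawer floor, with a rectangular hole 28 mm deep in which the key hangs on its shoulder flange. Origin at the centre of its underside, z up; the key's x lies within about 0.3 rad of this x.
- stand: Fixed white medicine stand, base 100 mm (x) by 220 mm (y) by 14 mm, on the drawer floor (10 mm above the work surface; drawer walls 55 mm, front panel 85 mm). Origin at the centre of its underside, z up. Clamped amber bottle (62 mm across, immovable) with its axis at y = -70 mm; steel lock post (44 mm across, up to z = 130 mm) with its axis at y = +70 mm.
- lock_mouth (a point): Centre of the keyhole's mouth, on the lock's axis, in the top of the brass cylinder (39 mm across), 158 mm above the stand's underside; turns with the lock. Keyhole 16.5 mm along this x, 9.5 mm along this y, 24 mm deep, 2 mm chamfer. The key goes in tip down, its x along this x (either way round), and is home when its shoulder rests on the mouth.
- lock (a joint): Turn of the cylinder and its steel arm (18 mm wide, 156 mm long, towards point lock_mouth's -y, 140 to 148 mm above the stand's underside, 6 mm over the cap). About 0: arm across the cap; grows anticlockwise from above to a stop at 1.2 rad, arm well off the cap. Friction about 0.12 N m; stays where left. The key has 0.2 rad of play, so the hand turns up to that much more.
- cap: Loose white push-and-turn cap, 30 g: ribbed round grip, 48 mm across (50 over ribs), 26 mm tall. Origin at the centre of the grip's underside, z up. Below it a stem 9 mm thick with a crossbar 32 (along x) by 8 by 4 mm, z = -15 to -11 mm, caught under the bottle's neck. Closed, its x lies along the stand's x. It cannot turn clockwise, nor lift before it is turned.
- cap_foot (a point): Foot of the cap's crossbar on the cap's axis, 15 mm under the cap's origin. How the cap works: it starts to go down at 5 N, the catch is free from 3 mm down (10 N), it bottoms at 6 mm (14 N). Held 3 to 6 mm down it turns anticlockwise 1.22 rad to a stop, where the crossbar is in line with a slot and the cap lifts straight off, free after 15 mm.
- bottle_mouth (a point): Centre of the top of the white sprung seal ring (42 mm across) on the bottle's neck, 108 mm above the stand's underside; the underside of the closed cap's grip rests here. Axes as the stand's.
- bowls: Bystander: two nested orange bowls, 124 mm across, 66 mm tall. Origin at the centre of the underside.
- plate: Bystander: stainless plate with raised rim, 156 mm across, 18 mm tall. Origin at the centre of the underside.
- sippy_cup: Bystander: clear cup with white screw lid and spout, 66 mm across, 121 mm tall. Origin at the centre of the underside.
- spoon: Bystander: small wooden spoon, 140 mm long, lying along its x. Origin under its middle.
Things that resemble listed ones, but are neither listed nor needed, are in the scene too. Several things have the shape of the cap; the one meant has the colours described above.

How it is judged:
By the outcome, as a careful person would: the job done as asked, in the order asked, and still so for the second after the job is handed in, while the arm keeps its last pose, push and grip.
It also fails if it takes over 61 s, if anything falls off the work surface, if the arm or the gripper's body presses on something with over 40 N, if the wrist force passes 120 N, or if a joint passes its speed limit or range.

ROBOT

A 6-joint arm with a two-finger parallel gripper is mounted at the origin on the work surface. World frame = base frame: x ahead of the robot, y to its left, z up, the work surface at z = 0. Lengths are in mm, angles in rad, forces in N, time in s.
With the tool pointing down it reaches from about 325 to 775 mm from the base axis. Payload 9.3 kg.
Tool frame: the origin (TCP) lies at the very end of the fingers, on their centre line; the grasp point (between the pads) lies 19 mm behind it; z points along the fingers, x is the direction in which the jaws open and shut, and the axes are right-handed (so a half turn about z gives the same grasp; the last joint's range is limited). The gripper opens to 85 mm and grips with 20 to 120 N. Pads are 22 mm wide; open, the fingers measure 114 mm over their backs; the gripper's body (76 mm by 85 mm) begins 54 mm behind the grasp point. The pads swing forward as they close: fully open they stand 13 mm farther back than shut.
Start: joints at [1.14, 0.259, 0.021, 1.334, 0, 1.418], TCP at [150.834, 528.91, 231.279] pointing down, gripper open.
Joint ranges: [-3.04, 3.04], [-0.91, 1.82], [-1.04, 1.36], [-1.92, 1.95], [-1.52, 1.45], [-3.14, 3.14]. Speed limits (rad/s): [2.22, 2.22, 2.79, 3.14, 3.14, 3.14].

INTERFACE

Orientations are given as a unit quaternion [w, x, y, z].
In Python, from rig import ctrl, viewer, job_done gives the robot as it stands. The module is installed in compiled form; this text tells all that it offers.
- The arm moves only by the tool arm_command, never from a script. Its argument "rows" is a list of rows, each a list of 6 numbers: the shift along the tool's x, y, z in mm, then the turn, a rotation vector about the tool's x, y, z in degrees. In form: [[x, y, z, rx, ry, rz], ...]. A call has 1 to 8 rows; each row shifts and turns the commanded pose from where the row before left it, along the tool's axes as they then stand; what a row does not reach is not made up. A row lasts 1/12 s, in which the tool goes at most 41.7 mm and 7.16 degrees, less where a joint would pass 70% of its speed; a pose out of reach is approached as far as the arm can. A call is refused whole if a number of a shift passes 41.7 or a number of a turn 7.16, either way. A call with a gripper value outside its range is refused whole. "grip" is the opening, from -1 (shut) to 1 (fully open), set as the call begins (left out, the last holds). The fingers move at their own pace and stop on an object; "force" is the grip in N (left out, the last holds). Time passes only in rows, so rows that do not move let the fingers close. It gives the time, the measured TCP pose, the force and the opening at its end, in the units of the state.
- ctrl.state(): the state, without advancing time (a new reading comes with each control period).
- viewer.snapshot(name): name is "scene" or "top"; returns the picture (400x640x3 uint8, red, green, blue); there is no depth.
- viewer.camera_info(name): a dict with "fx", "fy", "cx", "cy" (pixels), "xyz" and "orientation" of the camera in the world. Camera axes: x right, y down, z forward; pixel columns grow to the right and rows downward; lengths in mm; the calibration is good to about 2 mm. A picture is of the moment at which its call begins. camera_info takes no time and is no camera call.
- job_done(): hands the job in, once; it reports no verdict.
The state is a dict: "time": time; "joints": joint angles; "joint_velocities": joint speeds; "tau": joint torques, N m; "ee_pos": TCP position; "tcp_rot": TCP orientation; "contact_force": force on the tool from outside, world axes, zero at the start; "torque": the same for the moment, N m; "finger_gap": finger opening in mm.
Only numpy, scipy, OpenCV 4.12 (cv2) and the standard library are available. Lean on these libraries where they do the work, as an engineer would, in place of code of your own. Each camera call takes 0.05 s, during which the arm holds its last target. There are 200 camera calls.

## Working session

There is one attempt and no reset: what is moved stays moved. The work goes in short steps, Python scripts to look and compute and a tool call to move; the robot and the scene stay as the last step left them, time stands still between calls to the robot, and variables do not carry over. Pictures are saved under pics/ and viewed, about 8 in all and at most 12, crops included, and the job is handed in when it is done.

Besides the shell and the picture viewer there is one more tool, called as a command line: name --pt "numbers of a row" for each row, then --argument value for the rest. arm_command: Moves the arm, as the interface text tells. Its arguments: {"type":"object","properties":{"rows":{"type":"array","items":{"type":"array","items":{"type":"number"}}},"grip":{"type":"number"},"force":{"type":"number"}},"required":["rows"]}

```bash
mkdir -p pics; python3 - <<'E'
from rig import ctrl, viewer
import cv2
for n in("scene","top"):
    im=viewer.snapshot(n); cv2.imwrite(f"pics/{n}0.png",im[:,:,::-1])
    print(n,viewer.camera_info(n))
print(ctrl.state())
E
```

```text
scene {'fx': 488.11501168442567, 'fy': 488.11501168442567, 'cx': 329.52141639507505, 'cy': 196.80559137541437, 'xyz': array([1022.08208627, -286.78149583, 1129.48889999]), 'orientation': array([-0.26172143,  0.84539234,  0.44731847, -0.12930533])}
top {'fx': 435.71683588830945, 'fy': 435.71683588830945, 'cx': 319.2506140112291, 'cy': 198.2819858707614, 'xyz': array([ 310.27370467,   84.04611912, 1132.93059062]), 'orientation': array([-0.06597608,  0.71161376, -0.69802689,  0.0448495 ])}
{'time': 0.1, 'joints': array([1.14036309e+00, 2.59134083e-01, 2.08315039e-02, 1.33372948e+00,
       2.16540409e-05, 1.41821298e+00]), 'joint_velocities': array([ 0.00011964, -0.0012555 ,  0.002351  , -0.0003608 ,  0.00016408,
       -0.00124902]), 'tau': array([ 4.25364909e-03, -5.56690013e+01,  3.45074058e+01,  1.15105088e-02,
       -2.52436130e-04, -1.14167645e-05]), 'ee_pos': array([150.73638012, 528.66543963, 230.72520159]), 'tcp_rot': array([ 2.83368262e-04,  7.98213054e-01,  6.02374915e-01, -5.49159458e-04]), 'contact_force': array([ 0.54632225, -0.28531032,  0.38166171]), 'torque': array([ 0.00022263,  0.01582116, -0.04081915]), 'finger_gap': 85.31369985158678}
```

View pics/scene0.png

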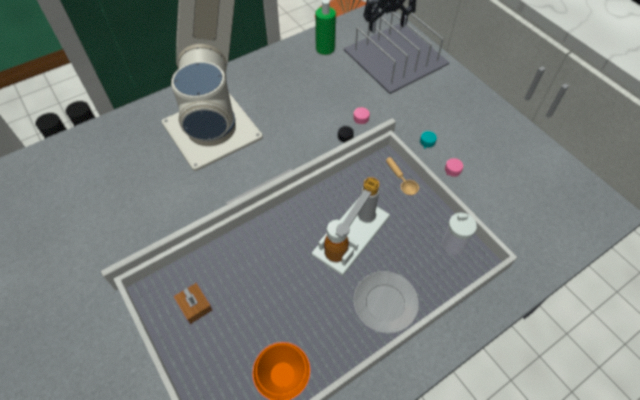

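View pics/top0.png

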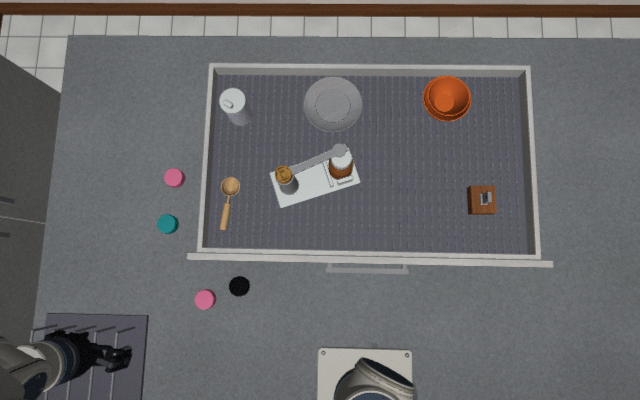

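The scene view shows the rest at (193,302), the lock at (371,186) and the bottle at (337,240). The top view shows the rest at (482,199), the brass lock at (285,173), the cap at (340,158) and the key bow at (486,198). Next I'll take enlarged crops.

```bash
cat > h.py <<'E'
import numpy as np, cv2
from scipy.spatial.transform import Rotation as R
from rig import ctrl, viewer
CI={n:viewer.camera_info(n) for n in("scene","top")}
def rot(q): return R.from_quat(np.roll(q,-1))
def ray(n,u,v):
    c=CI[n]; d=rot(c['orientation']).apply([(u-c['cx'])/c['fx'],(v-c['cy'])/c['fy'],1]); return c['xyz'],d
def onz(n,u,v,z):
    o,d=ray(n,u,v); return o+d*(z-o[2])/d[2]
def tri(a,b):
    o1,d1=ray("scene",*a); o2,d2=ray("top",*b)
    t=np.linalg.lstsq(np.c_[d1,-d2],o2-o1,rcond=None)[0]
    p,q=o1+d1*t[0],o2+d2*t[1]; return (p+q)/2,np.linalg.norm(p-q)
def proj(n,p):
    c=CI[n]; x=rot(c['orientation']).inv().apply(np.array(p)-c['xyz']); return np.array([c['fx']*x[0]/x[2]+c['cx'],c['fy']*x[1]/x[2]+c['cy']])
def crop(im,x,y,w,h,s): return cv2.resize(im[y:y+h,x:x+w],None,fx=s,fy=s,interpolation=cv2.INTER_CUBIC)
E
python3 - <<'E'
from h import *
s=cv2.imread("pics/scene0.png");t=cv2.imread("pics/top0.png")
A=np.hstack([crop(t,460,175,50,50,8),crop(s,168,277,50,50,8)])
B=np.hstack([crop(t,265,135,100,75,4),crop(s,305,170,100,75,4)])
cv2.imwrite("pics/c1.png",B); cv2.imwrite("pics/c0.png",A)
E
```

```text
(no output)
```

View pics/c0.png

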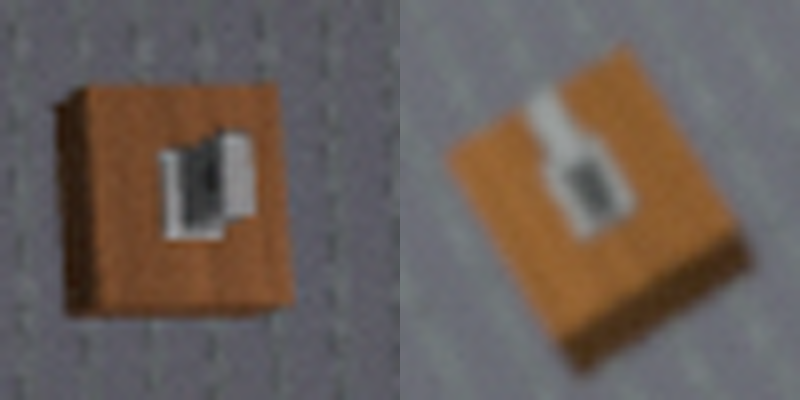

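View pics/c1.png

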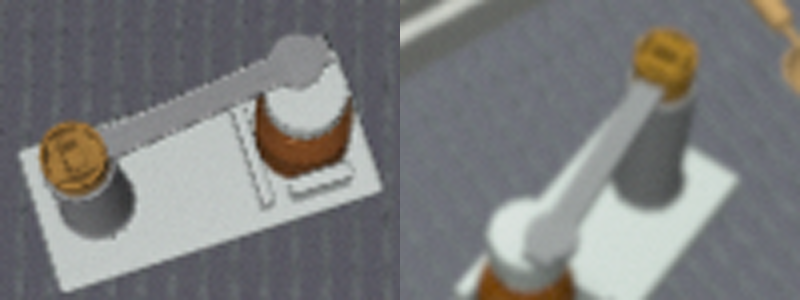

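The crops show the bow top at about (489.6,197) in the top view, the base corners in top at (270,173), (281.5,208) and (360.8,182.5), the arm's end disc at about (340,150), and the brass top at about (283.7,174). Now I'll turn these into positions.

```bash
python3 - <<'E'
from h import *
np.set_printoptions(precision=1,suppress=True)
s=cv2.imread("pics/scene0.png");t=cv2.imread("pics/top0.png")
def mask(im,lo,hi,box):
    h=cv2.cvtColor(im,cv2.COLOR_BGR2HSV); m=cv2.inRange(h,lo,hi); z=np.zeros_like(m); x0,y0,x1,y1=box; z[y0:y1,x0:x1]=m[y0:y1,x0:x1]; return z
def info(n,im,lo,hi,box,z):
    m=mask(im,lo,hi,box); c,_=cv2.findContours(m,0,2); c=max(c,key=cv2.contourArea)
    r=cv2.minAreaRect(c); e=cv2.minEnclosingCircle(c); print(n,"rect",r,"circ",e,"box",cv2.boundingRect(c),"->",onz(n,*r[0],z)); return cv2.boxPoints(r)
# key bow: bright grey
for n,im,box in(("top",t,(478,186,495,208)),("scene",s,(180,284,202,310))):
    b=info(n,im,(0,0,130),(180,60,255),box,88); print([onz(n,*p,88)[:2] for p in b])
# brass
info("top",t,(8,110,60),(30,255,255),(270,160,297,186),168)
info("scene",s,(8,110,60),(30,255,255),(358,172,382,198),168)
g=cv2.cvtColor(t,6); print(g[189:208,478:494])
P=[onz("top",265+a/4,135+b/4,24) for a,b in((20,152),(66,292),(383,190))]
print(P,[np.linalg.norm(P[0]-P[1]),np.linalg.norm(P[1]-P[2])],"centre",(P[0]+P[2])/2, "ang", [np.arctan2(*(P[0]-P[1])[1::-1]),np.arctan2(*(P[1]-P[2])[1::-1])])
print("armend",onz("top",265+299/4,135+60/4,158),onz("scene",305+(551-400)/4,170+237/4,158))
print("brass",onz("top",265+73/4,135+157/4,168),onz("scene",305+(665-400)/4,170+52/4,168))
print("bowtop scene",onz("scene",168+(545-400)/8,277+100/8,88),"top",onz("top",489.6,196.9,88), "flange top",onz("top",460+192/8,175+194/8,48),onz("scene",168+188/8,277+190/8,48))
print("rest top",[onz("top",460+a/8,175+b/8,44)[:2] for a,b in((85,85),(275,85),(294,303),(97,305))])
E
```

```text
top rect ((489.5, 196.5), (9.0, 3.0), 90.0) circ ((489.5, 196.5), 4.743516445159912) box (488, 192, 4, 10) -> [ 486.6 -292.1   88. ]
[array([ 497.5, -289. ]), array([ 497.7, -296.1]), array([ 475.7, -295.2]), array([ 475.6, -288.1])]
scene rect ((188.88461303710938, 296.5769348144531), (18.582456588745117, 8.043152809143066), 56.3099365234375) circ ((188.8333282470703, 296.72222900390625), 9.527512550354004) box (184, 288, 13, 19) -> [ 500.1 -292.5   88. ]
[array([ 477.3, -302.6]), array([ 475.8, -285.4]), array([ 522.6, -282.5]), array([ 523.8, -299.3])]
top rect ((283.0, 174.5), (17.0, 16.0), 90.0) circ ((282.5379638671875, 174.31011962890625), 9.03201675415039) box (275, 166, 17, 18) -> [515.9 198.  168. ]
scene rect ((371.0, 186.0), (16.0, 14.0), 90.0) circ ((371.0, 185.76922607421875), 8.470372200012207) box (364, 178, 15, 17) -> [527.3 193.  168. ]
[[ 79  80  80  77  82  86  84  81  80  84  89  88  89  87  84  85]
 [ 83  80  80  77  79  85  88  85  76  75  88  84  86  89  85  77]
 [ 81  80  84  77  78  83  86  81  75  61  95  94  88  85  82  84]
 [ 81  82  81  73  75  80  79  6
[... 913 characters left out ...]
84  84  85  90  87  92  91  81  80  86  84  89  92  92  82]
 [ 82  83  79  85  86  89  94  91  82  83  82  86  88  88  89  82]]
[array([550. , 249.2,  24. ]), array([458.4, 215.9,  24. ]), array([528.6,  12.7,  24. ])] [np.float64(97.47943388469533), np.float64(214.90147744480802)] centre [539.3 131.   24. ] ang [np.float64(0.34903219364616217), np.float64(1.9031807803278464)]
armend [577.7  70.1 158. ] [582.8  70.3 158. ]
brass [516.5 197.5 168. ] [520.5 198.9 168. ]
bowtop scene [ 481.  -290.2   88. ] top [ 485.7 -292.3   88. ] flange top [ 486.2 -292.7   48. ] [ 492.8 -292.1   48. ]
rest top [array([ 521., -262.]), array([ 522. , -321.1]), array([ 453. , -324.2]), array([ 451.3, -263.4])]
```

Positions agree: key about (486,-292) with yaw about 0.03, lock about (517,198), stand yaw about 0.34, arm and keyhole yaw about 0.45, and bottle about (562.6,65). I'll go above the key now.

arm_command --pt "0 0 0 0 0 -5.87" --pt "0 0 0 0 0 -5.87" --pt "0 0 0 0 0 -5.87" --pt "-29.1 20.6 0 0 0 0" --pt "-29.1 20.6 0 0 0 0" --pt "-29.1 20.6 0 0 0 0" --pt "-29.1 20.6 0 0 0 0" --pt "-29.1 20.6 0 0 0 0" --grip 0.2 --force 60

```text
time: 0.77
ee_pos: [258.5, 385.1, 231.0]
tcp_rot: [0.0, 0.696, 0.718, -0.0]
contact_force: [0.9, 0.9, -0.4]
finger_gap: 51.5
```

arm_command --pt "-29.1 20.6 0 0 0 0" --pt "-29.1 20.6 0 0 0 0" --pt "-29.1 20.6 0 0 0 0" --pt "-29.1 20.6 0 0 0 0" --pt "-29.1 20.6 0 0 0 0" --pt "-29.1 20.6 0 0 0 0" --pt "-29.1 20.6 0 0 0 0" --pt "-29.1 20.6 0 0 0 0"

```text
time: 1.43
ee_pos: [430.3, 157.0, 231.2]
tcp_rot: [-0.0, 0.697, 0.717, -0.0]
contact_force: [-0.0, 1.6, 0.5]
finger_gap: 51.3
```

arm_command --pt "-29.1 20.6 0 0 0 0" --pt "-35.2 1.9 0 0 0 0" --pt "-35.2 1.9 0 0 0 0" --pt "-35.2 1.9 0 0 0 0" --pt "-35.2 1.9 0 0 0 0" --pt "-35.2 1.9 0 0 0 0" --pt "-35.2 1.9 0 0 0 0" --pt "-35.2 1.9 0 0 0 0"

```text
time: 2.1
ee_pos: [471.4, -117.4, 231.1]
tcp_rot: [-0.0, 0.697, 0.717, -0.0]
contact_force: [0.9, 1.2, -0.2]
finger_gap: 51.2
```

arm_command --pt "-35.2 1.9 0 0 0 0" --pt "-35.2 1.9 0 0 0 0" --pt "-35.2 1.9 0 0 0 0" --pt "-35.2 1.9 0 0 0 0" --pt "-35.2 1.9 0 0 0 0" --pt "0 0 0 0 0 0" --pt "0 0 0 0 0 0"

```text
time: 2.68
ee_pos: [486.0, -292.9, 230.1]
tcp_rot: [-0.001, 0.698, 0.717, -0.0]
contact_force: [0.2, 0.7, -0.6]
finger_gap: 51.0
```

arm_command --pt "0 0 34 0 0 0" --pt "0 0 34 0 0 0" --pt "0 0 34 0 0 0" --pt "0 0 34 0 0 0" --pt "0 0 24 0 0 0" --pt "0 0 15 0 0 0" --pt "0 0 0 0 0 0"

```text
time: 3.27
ee_pos: [484.8, -288.7, 53.2]
tcp_rot: [-0.003, 0.696, 0.718, -0.0]
contact_force: [-0.5, -0.2, -0.4]
finger_gap: 51.5
```

```bash
python3 - <<'E'
from h import *
A=[crop(viewer.snapshot("scene")[:,:,::-1],150,250,80,80,5),crop(viewer.snapshot("top")[:,:,::-1],450,165,80,80,5)]
cv2.imwrite("pics/k1.png",np.hstack(A)); print(ctrl.state()['ee_pos'],ctrl.state()['contact_force'])
E
```

```text
[ 486.44008504 -290.36264536   56.63844487] [0.3166077  0.20540972 0.18934687]
```

View pics/k1.png

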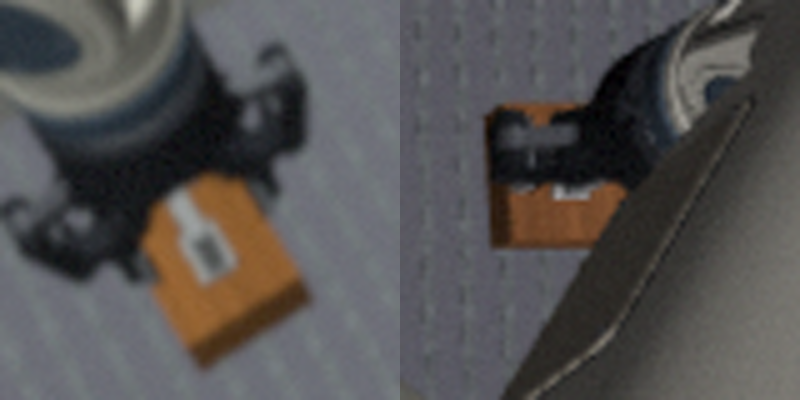

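The scene crop shows the key between the two fingertips, (140,260) and (265,190), whose midpoint is on the key. Closing.

arm_command --pt "0 0 0 0 0 0" --pt "0 0 0 0 0 0" --pt "0 0 0 0 0 0" --pt "0 0 0 0 0 0" --pt "0 0 0 0 0 0" --pt "0 0 0 0 0 0" --pt "0 0 0 0 0 0" --grip -1 --force 60

```text
time: 3.95
ee_pos: [486.9, -291.6, 57.5]
tcp_rot: [0.001, 0.697, 0.717, 0.0]
contact_force: [-1.0, 1.5, 5.7]
finger_gap: 8.6
```

arm_command --pt "0 0 -8 0 0 0" --pt "0 0 -15 0 0 0" --pt "0 0 -30 0 0 0" --pt "0 0 -35 0 0 0" --pt "0 0 -35 0 0 0" --pt "0 0 -35 0 0 0" --pt "0 0 -25 0 0 0" --pt "0 0 0 0 0 0"

```text
time: 4.62
ee_pos: [487.6, -292.3, 245.8]
tcp_rot: [0.005, 0.697, 0.717, 0.0]
contact_force: [0.2, -0.4, -0.1]
finger_gap: 9.3
```

```bash
python3 - <<'E'
from h import *
S=viewer.snapshot("scene")[:,:,::-1];T=viewer.snapshot("top")[:,:,::-1]
st=ctrl.state();p=st['ee_pos'];a=proj("scene",p-[0,0,10]).astype(int)
print(p,a,st['finger_gap'])
cv2.imwrite("pics/k2.png",np.hstack([crop(S,a[0]-40,a[1]-40,80,80,5),crop(T,450,165,80,80,5)]))
E
```

```text
[ 486.56668002 -291.49765248  240.59515796] [170 263] 9.100569249995349
```

View pics/k2.png

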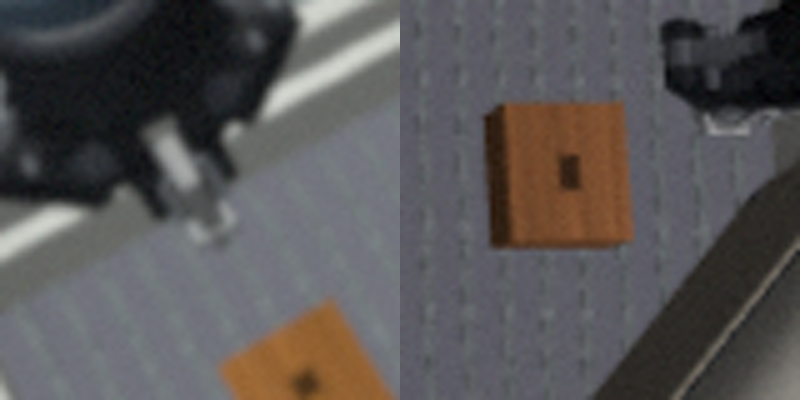

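arm_command --pt "25 2.2 0 0 0 0" --pt "34 3.1 0 0 0 0" --pt "34 3.1 0 0 0 0" --pt "34 3.1 0 0 0 0" --pt "34 3.1 0 0 0 0" --pt "34 3.1 0 0 0 0" --pt "34 3.1 0 0 0 0" --pt "34 3.1 0 0 0 0"

```text
time: 5.38
ee_pos: [501.6, -26.0, 238.0]
tcp_rot: [-0.001, 0.697, 0.717, -0.001]
contact_force: [0.3, -0.3, -0.6]
finger_gap: 9.1
```

arm_command --pt "34 3.1 0 0 0 0" --pt "34 3.1 0 0 0 0" --pt "34 3.1 0 0 0 0" --pt "34 3.1 0 0 0 0" --pt "34 3.1 0 0 0 0" --pt "34 3.1 0 0 0 0" --pt "34 3.1 0 0 0 0" --pt "18 1.7 0 0 0 0"

```text
time: 6.05
ee_pos: [517.4, 231.8, 237.6]
tcp_rot: [-0.001, 0.696, 0.718, -0.001]
contact_force: [-0.9, 0.6, -0.4]
finger_gap: 9.0
```

arm_command --pt "0 0 0 0 0 -6" --pt "0 0 0 0 0 -6" --pt "0 0 0 0 0 -6" --pt "0 0 0 0 0 -6.1" --pt "0 0 0 0 0 0" --pt "0 0 0 0 0 0" --pt "0 0 0 0 0 0"

```text
time: 6.63
ee_pos: [518.1, 228.7, 238.6]
tcp_rot: [-0.0, 0.533, 0.846, -0.0]
contact_force: [0.8, 0.1, -0.7]
finger_gap: 9.4
```

```bash
python3 - <<'E'
from h import *
np.set_printoptions(precision=1,suppress=True)
print("hole",onz("top",483.8,199.4,44),"rest ctr",np.mean([[521.,-262],[522,-321.1],[453,-324.2],[451.3,-263.4]],0))
S=viewer.snapshot("scene")[:,:,::-1];T=viewer.snapshot("top")[:,:,::-1]
st=ctrl.state();p=st['ee_pos'];print(p,st['tcp_rot'],st['contact_force'],st['finger_gap'])
a=proj("scene",p-[0,0,30]).astype(int);b=proj("top",p-[0,0,30]).astype(int);print(a,b)
cv2.imwrite("pics/k3.png",np.hstack([crop(S,a[0]-30,a[1]-40,60,80,6),crop(T,b[0]-30,b[1]-40,60,80,6)]))
E
```

```text
hole [ 486.4 -293.5   44. ] rest ctr [ 486.8 -292.7]
[518.2 228.7 238.9] [-0.   0.5  0.8 -0. ] [ 0.8  0.8 -0.4] 8.923302919830718
[382 166] [266 169]
```

View pics/k3.png

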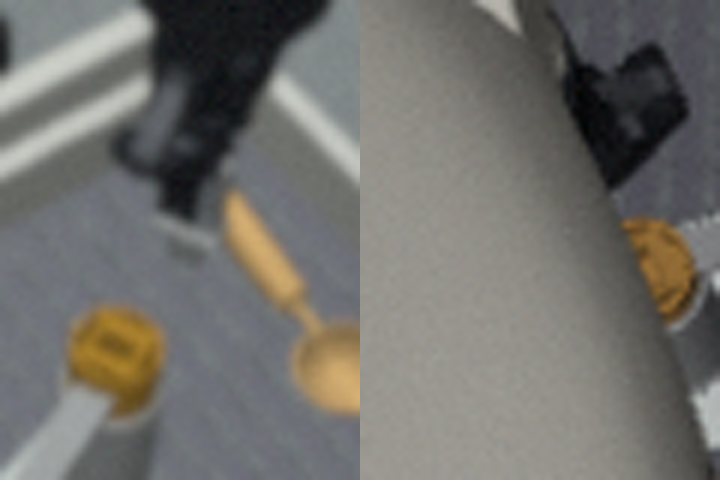

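The scene crop shows the key pointing straight down at (187,235). The keyhole on the brass top is at crop (117,345), which is px (371.5,183.5). I'll check the scene camera's bias against the rest hole.

```bash
python3 - <<'E'
from h import *
np.set_printoptions(precision=1,suppress=True)
print("hole scene",onz("scene",130+305/5,223+382/5,44),"key at", 486.9,-291.6)
print("lock scene",onz("scene",352+117/6,126+345/6,168))
S=cv2.imread("pics/k3.png"); T=cv2.imread("pics/top0.png"); S0=cv2.imread("pics/scene0.png")
# dark keyhole pixels within brass
for n,im,c in(("scene",S0,(371,183)),("top",T,(283,174))):
    g=cv2.cvtColor(im,6); w=g[c[1]-6:c[1]+7,c[0]-7:c[0]+8]; print(n); print(w)
E
```

```text
hole scene [ 487.2 -291.7   44. ] key at 486.9 -291.6
lock scene [522.  198.5 168. ]
scene
[[116 115 116 117 119 124 122 120 117 118 116 117 117 112 110]
 [119 119 116 112 115 123 124 117 115 109 109 113 116 113 112]
 [123 126 112 105 113 125 128 124 122 112 108 110 112 114 115]
 [124 118 101 103 112 119 123 126 128 121 118 116 114 117 117]
 [116 107  99 107 110 106 108 115 121 126 126 122 121 126 125]
 [111 103 105 109 101  93  91  96 107 116 123 124 126 121 124]
 [114 111 116 115 101  88  88  86  93  98 114 124 122 118 117]
 [118 121 125 125 115 105  96  91  89  94 108 116 109 106 116]
 [115 117 120 120 125 122 116 108 101 104 110 111 101 100 117]
 [104 112 111 111 115 119 123 122 123 119 113 104  93 100 111]
 [ 92 103 106 104 105 109 111 124 127 124 115 104  94  95 103]
 [ 93  92 101 105 105 102 105 110 118 116 110 101  96  92  96]
 [108 107 103 101  98  97  98 104 106 107 102  93  83  86  98]]
top
[[101 108  74  74  87 103 113 118 124 119 105  92 107 125 140]
 [100  80  86  97 103 119 117 113 122 124 122 100  98 111 131]
 [105 106 115 100 107 101  90  87 113 122 126 128 129 107 124]
 [ 88 122 114  96  91  78  81  87 107 123 121 123 126 122 109]
 [ 70 117 113  97  89  87  95 113 121 115 120 118 127 124 109]
 [ 62  99 118 117  89 112 125 125 120 117 117 120 123 124 102]
 [ 67 105 120 120 107 114 125 125 126 123 113 122 123 122 119]
 [ 71 113 121 120 108  85 123 127 124 119 108 117 119 119 111]
 [ 94 118 124 126 124  96 102 117 115 108 105 115 113 106 111]
 [ 94  96 125 123 120  94  80 100  91 109 109  95  85 105  94]
 [102 100 123 126 124 113 100 101  97  90  76  85 107 112  55]
 [110 114 120 122 122 110  91  76  78  81  92 108 112  62  63]
 [135 119 117 109  95  95  94  93  94  99 110 112  80  70  84]]
```

arm_command --pt "-14.2 -6.4 0 0 0 0" --pt "-14.2 -6.4 0 0 0 0" --pt "0 0 10 0 0 0" --pt "0 0 10 0 0 0" --pt "0 0 8 0 0 0" --pt "0 0 0 0 0 0" --pt "0 0 0 0 0 0" --pt "0 0 0 0 0 0"

```text
time: 7.4
ee_pos: [519.2, 198.1, 211.3]
tcp_rot: [-0.0, 0.531, 0.847, -0.0]
contact_force: [0.1, 0.5, -1.0]
finger_gap: 9.3
```

```bash
python3 - <<'E'
from h import *
S=viewer.snapshot("scene")[:,:,::-1]
print(ctrl.state()['ee_pos'],ctrl.state()['contact_force'])
cv2.imwrite("pics/k4.png",crop(S,340,145,60,60,10))
E
```

```text
[519.30357077 198.09575582 211.48272155] [-0.18422762 -0.35856644 -0.77201041]
```

View pics/k4.png

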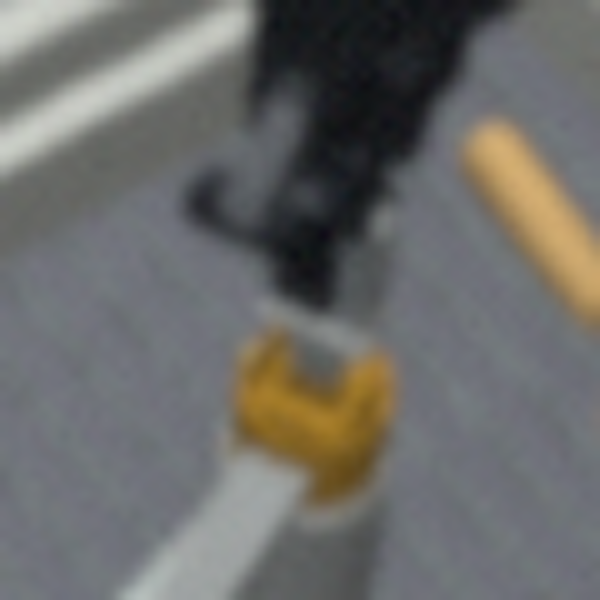

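The tip projects to px (371.8,183.8), right on the keyhole. Descending with force checks.

arm_command --pt "0 0 4 0 0 0" --pt "0 0 4 0 0 0" --pt "0 0 3 0 0 0" --pt "0 0 2 0 0 0" --pt "0 0 0 0 0 0" --pt "0 0 0 0 0 0"

```text
time: 7.95
ee_pos: [518.9, 197.9, 198.0]
tcp_rot: [-0.0, 0.531, 0.847, -0.0]
contact_force: [-0.3, 2.2, -1.8]
finger_gap: 8.7
```

arm_command --pt "0 0 3 0 0 0" --pt "0 0 4 0 0 0" --pt "0 0 4 0 0 0" --pt "0 0 2 0 0 0" --pt "0 0 0 0 0 0" --pt "0 0 0 0 0 0"

```text
time: 8.45
ee_pos: [518.9, 197.9, 184.7]
tcp_rot: [-0.001, 0.531, 0.847, -0.0]
contact_force: [-1.8, 5.8, -3.6]
finger_gap: 9.1
```

arm_command --pt "0 0 2 0 0 0" --pt "0 0 2 0 0 0" --pt "0 0 2 0 0 0" --pt "0 0 0 0 0 0" --pt "0 0 0 0 0 0" --pt "0 0 0 0 0 0"

```text
time: 8.95
ee_pos: [519.3, 198.1, 181.4]
tcp_rot: [0.001, 0.531, 0.847, 0.001]
contact_force: [-7.1, 3.6, 15.9]
finger_gap: 9.2
```

The key is home: it stopped at the expected 181.4 with 16 N. Turning anticlockwise.

arm_command --pt "0 0 -0.5 0 0 -3" --pt "0 0 -0.5 0 0 -6" --pt "0 0 0 0 0 -6" --pt "0 0 0 0 0 -6" --pt "0 0 0 0 0 -6" --pt "0 0 0 0 0 -6" --pt "0 0 0 0 0 -6" --pt "0 0 0 0 0 -6" --force 90

```text
time: 9.62
ee_pos: [518.8, 198.1, 181.5]
tcp_rot: [0.0, 0.164, 0.986, 0.001]
contact_force: [-5.2, 4.3, 10.6]
finger_gap: 8.7
```

arm_command --pt "0 0 0 0 0 -6" --pt "0 0 0 0 0 -6" --pt "0 0 0 0 0 -5" --pt "0 0 0 0 0 0" --pt "0 0 0 0 0 0"

```text
time: 10.03
ee_pos: [519.1, 198.0, 181.5]
tcp_rot: [0.001, 0.019, 1.0, 0.0]
contact_force: [-4.5, 4.1, 9.8]
finger_gap: 8.8
```

```bash
python3 - <<'E'
from h import *
st=ctrl.state();print(st['tcp_rot'],st['torque'],st['contact_force'],st['ee_pos'],st['joints'])
E
```

```text
[6.08728046e-04 1.88330691e-02 9.99822369e-01 4.18676059e-04] [ 1.03544956  1.2162468  -0.0164516 ] [-4.46669284  4.11630264  9.84413787] [519.136987   197.99837282 181.53985859] [ 2.13044006e-01  2.85836978e-01 -6.79908268e-02  1.21559122e+00
  5.35162981e-04 -1.32008358e+00]
```

arm_command --pt "0 0 0 0 0 -5" --pt "0 0 0 0 0 -5" --pt "0 0 0 0 0 -4" --pt "0 0 0 0 0 0" --pt "0 0 0 0 0 0"

```text
time: 10.45
ee_pos: [519.4, 198.0, 181.5]
tcp_rot: [0.001, -0.103, 0.995, 0.0]
contact_force: [-4.5, 4.8, 9.5]
finger_gap: 8.6
```

```bash
python3 - <<'E'
from h import *
st=ctrl.state();print(2*np.arctan2(st['tcp_rot'][2],st['tcp_rot'][1]),st['torque'],st['contact_force'],st['ee_pos'])
E
```

```text
3.3480397041161307 [ 0.97637306  0.90525647 -0.0355101 ] [-4.54946003  4.7963416   9.47474929] [519.39010109 197.96304956 181.53166895]
```

arm_command --pt "0 0 0 0 0 -5" --pt "0 0 0 0 0 -4" --pt "0 0 0 0 0 0" --pt "0 0 0 0 0 0"

```text
time: 10.78
ee_pos: [519.5, 197.8, 181.5]
tcp_rot: [0.001, -0.18, 0.984, 0.0]
contact_force: [-3.9, 3.0, 8.9]
finger_gap: 8.7
```

```bash
python3 - <<'E'
from h import *
st=ctrl.state();print(2*np.arctan2(st['tcp_rot'][2],st['tcp_rot'][1]),st['torque'],st['contact_force'],st['ee_pos'],st['joints'])
S=viewer.snapshot("scene")[:,:,::-1];T=viewer.snapshot("top")[:,:,::-1]
cv2.imwrite("pics/k5.png",np.hstack([crop(S,310,130,100,140,4),crop(T,265,100,100,140,4)]))
E
```

```text
3.5041410141045364 [ 0.80959361  0.84514449 -0.58331294] [-3.87811841  3.02660663  8.89917811] [519.47383462 197.76620308 181.52969691] [ 2.12742964e-01  2.85979059e-01 -6.78147994e-02  1.21519345e+00
  8.48388800e-05 -1.72060165e+00]
```

View pics/k5.png

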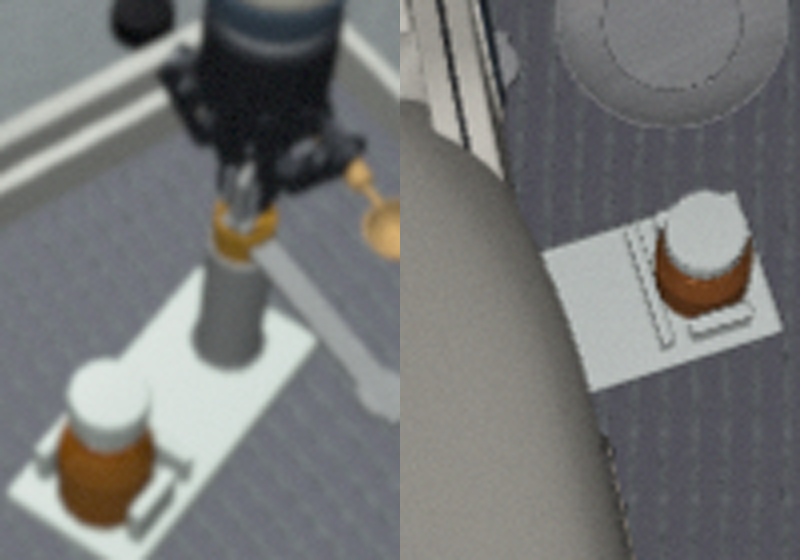

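The torque jumped to -0.58 N m, so the lock is at its stop. The view shows the steel arm well clear of the cap. I'll ease off, release and lift.

arm_command --pt "0 0 -1 0 0 3" --pt "0 0 -0.5 0 0 2" --pt "0 0 0 0 0 0"

```text
time: 11.13
ee_pos: [519.3, 197.6, 181.6]
tcp_rot: [-0.0, -0.136, 0.991, -0.0]
contact_force: [0.5, 4.3, -2.6]
finger_gap: 8.7
```

arm_command --pt "0 0 0 0 0 0" --pt "0 0 0 0 0 0" --pt "0 0 0 0 0 0" --pt "0 0 0 0 0 0" --pt "0 0 0 0 0 0" --grip 0

```text
time: 11.55
ee_pos: [519.3, 197.5, 181.9]
tcp_rot: [0.0, -0.137, 0.991, -0.0]
contact_force: [0.0, -0.2, -0.7]
finger_gap: 42.4
```

arm_command --pt "0 0 -10 0 0 0" --pt "0 0 -15 0 0 0" --pt "0 0 -25 0 0 0" --pt "0 0 -25 0 0 0" --pt "0 0 0 0 0 0" --pt "0 0 0 0 0 0"

```text
time: 12.05
ee_pos: [519.8, 197.8, 258.7]
tcp_rot: [0.002, -0.137, 0.991, 0.0]
contact_force: [0.5, 0.6, -0.6]
finger_gap: 42.8
```

```bash
python3 - <<'E'
from h import *
np.set_printoptions(precision=2,suppress=True)
st=ctrl.state();print(2*np.arctan2(st['tcp_rot'][2],st['tcp_rot'][1]),st['contact_force'],st['ee_pos'],st['joints'])
for n,b in(("top",(325,140,360,175)),("scene",(322,210,353,250))):
    im=viewer.snapshot(n)[:,:,::-1]; cv2.imwrite(f"pics/cap_{n}.png",im)
    h=cv2.cvtColor(im,40); x0,y0,x1,y1=b
    m=cv2.inRange(h,(0,0,150),(180,50,255))[y0:y1,x0:x1]
    print(n); print("\n".join("".join("#" if v else "." for v in r) for r in m))
E
```

```text
3.4173810773293734 [ 0.49  0.62 -0.57] [519.83 197.78 258.75] [ 0.21  0.26  0.09  1.4  -0.   -1.63]
top
...................................
...................................
...................................
...................................
...................................
...................................
...................................
...................................
..............####.....#...........
............############...........
..........##############...........
.........###############...........
........#################..........
.....####################..........
....######################.........
######.###################.........
###..#.###################.........
###....####################........
####...####################........
.###...###################.........
####...###################.........
####...###################.........
#.##....#################..........
###.....#################..........
###......###############...........
##........############.............
##..........#########.......##.....
###.............###.....
[... 849 characters left out ...]
.###########################
.....##########################
.....##########################
.....##########################
......#########################
....#.#########################
..###..#################.######
..###...##############...######
.###.....############....######
####.......########.......#####
###.......................#####
###.......................#####
###........................####
##.........................####
#...........................###
#............................##
...............................
...............................
............................##.
...........................####
...........................####
##........................#####
```

```bash
python3 - <<'E'
from h import *
np.set_printoptions(precision=1,suppress=True)
print(onz("top",341.5,158,144),onz("scene",336,227.5,144),tri((336,227.5),(341.5,158)))
# predict silhouettes of cap for the candidates
th=np.linspace(0,6.28,60)
for c in((562.6,65),(565,66),(568,66)):
  for n in("top","scene"):
    P=np.array([proj(n,(c[0]+24.5*np.cos(t),c[1]+24.5*np.sin(t),z)) for t in th for z in(144,118)]); print(c,n,P.min(0),P.max(0))
E
```

```text
[562.3  65.6 144. ] [563.9  65.1 144. ] (array([562.9,  65.7, 142.1]), np.float64(0.26875013899853634))
(562.6, 65) top [331.2 147.7] [352.3 170.6]
(562.6, 65) scene [325.1 218.2] [346.1 241.7]
(565, 66) top [330.8 146.7] [351.9 169.6]
(565, 66) scene [326.  218.7] [347.1 242.3]
(568, 66) top [330.8 145.5] [351.9 168.4]
(568, 66) scene [326.7 219.6] [347.8 243.2]
```

The cap is at about (563.5,65.5); two-view triangulation gives its top at z 142, against 144 expected. I'll rotate back, move above it and open fully.

arm_command --pt "0 0 0 0 0 7" --pt "0 0 0 0 0 7" --pt "0 0 0 0 0 7" --pt "0 0 0 0 0 7" --pt "0 0 0 0 0 7" --pt "0 0 0 0 0 7" --pt "0 0 0 0 0 7" --pt "0 0 0 0 0 0" --grip 1

```text
time: 12.82
ee_pos: [518.8, 197.6, 255.8]
tcp_rot: [-0.001, 0.288, 0.957, -0.0]
contact_force: [0.8, 0.5, -0.4]
finger_gap: 85.5
```

arm_command --pt "-21.9 -17.2 0 0 0 0" --pt "-21.9 -17.2 0 0 0 0" --pt "-21.9 -17.2 0 0 0 0" --pt "-21.9 -17.2 0 0 0 0" --pt "-21.9 -17.2 0 0 0 0" --pt "0 0 0 0 0 0" --pt "0 0 0 0 0 0" --pt "0 0 0 0 0 0"

```text
time: 13.48
ee_pos: [563.4, 66.0, 256.3]
tcp_rot: [-0.001, 0.285, 0.959, -0.0]
contact_force: [-0.6, -0.5, -0.5]
finger_gap: 85.4
```

arm_command --pt "0 0 24 0 0 0" --pt "0 0 28 0 0 0" --pt "0 0 28 0 0 0" --pt "0 0 24 0 0 0" --pt "0 0 16 0 0 0" --pt "0 0 10 0 0 0" --pt "0 0 5 0 0 0" --pt "0 0 0 0 0 0"

```text
time: 14.15
ee_pos: [563.3, 66.5, 121.3]
tcp_rot: [-0.001, 0.285, 0.959, -0.0]
contact_force: [1.1, 0.5, 0.3]
finger_gap: 85.3
```

arm_command --pt "0 0 0 0 0 0" --pt "0 0 0 0 0 0" --pt "0 0 0 0 0 0" --pt "0 0 0 0 0 0" --pt "0 0 0 0 0 0" --pt "0 0 0 0 0 0" --pt "0 0 0 0 0 0" --grip -1 --force 110

```text
time: 14.73
ee_pos: [564.2, 65.8, 122.8]
tcp_rot: [0.001, 0.286, 0.958, 0.0]
contact_force: [-0.5, 1.5, 5.2]
finger_gap: 45.0
```

arm_command --pt "0 0 2 0 0 0" --pt "0 0 2 0 0 0" --pt "0 0 2 0 0 0" --pt "0 0 0 0 0 0" --pt "0 0 0 0 0 0"

```text
time: 15.15
ee_pos: [564.2, 65.8, 117.7]
tcp_rot: [0.001, 0.286, 0.958, 0.0]
contact_force: [-3.7, 0.3, 13.0]
finger_gap: 44.7
```

It is down 5.1 mm at 13 N, which is in the 3–6 mm window. Twisting.

arm_command --pt "0 0 0 0 0 -4" --pt "0 0 0 0 0 -6" --pt "0 0 0 0 0 -6" --pt "0 0 0 0 0 -6" --pt "0 0 0 0 0 -6" --pt "0 0 0 0 0 -6" --pt "0 0 0 0 0 -6" --pt "0 0 0 0 0 0"

```text
time: 15.82
ee_pos: [565.3, 65.6, 118.0]
tcp_rot: [0.002, -0.062, 0.998, -0.0]
contact_force: [-0.7, 0.5, 13.3]
finger_gap: 44.7
```

arm_command --pt "0 0 0 0 0 -6" --pt "0 0 0 0 0 -6" --pt "0 0 0 0 0 -6" --pt "0 0 0 0 0 -6" --pt "0 0 0 0 0 0" --pt "0 0 0 0 0 0"

```text
time: 16.32
ee_pos: [565.3, 65.6, 118.0]
tcp_rot: [0.002, -0.266, 0.964, -0.001]
contact_force: [0.2, -0.4, 12.0]
finger_gap: 44.6
```

```bash
python3 - <<'E'
from h import *
st=ctrl.state();print(2*np.arctan2(st['tcp_rot'][2],st['tcp_rot'][1]),st['torque'],st['contact_force'],st['ee_pos'],st['joints'],st['finger_gap'])
E
```

```text
3.6798108632712134 [0.00182568 0.01857632 0.19386034] [ 0.17182971 -0.37277564 11.96623298] [565.30680292  65.63078791 118.02351718] [-3.18334003e-02  3.42917851e-01 -1.52867854e-01  1.07012011e+00
 -3.34737106e-05 -2.14084802e+00] 44.59096913390519
```

arm_command --pt "0 0 0 0 0 -3" --pt "0 0 0 0 0 -3" --pt "0 0 0 0 0 -3" --pt "0 0 0 0 0 0" --pt "0 0 0 0 0 0"

```text
time: 16.73
ee_pos: [565.4, 65.7, 118.1]
tcp_rot: [0.002, -0.34, 0.94, -0.001]
contact_force: [0.9, 0.1, 13.0]
finger_gap: 44.8
```

```bash
python3 - <<'E'
from h import *
st=ctrl.state();print(2*np.arctan2(st['tcp_rot'][2],st['tcp_rot'][1]),st['torque'],st['contact_force'],st['ee_pos'])
E
```

```text
3.8362933638896375 [ 0.04530576 -0.06911503  0.01730218] [ 0.88331924  0.07244208 13.04622878] [565.39972558  65.68225105 118.05523085]
```

arm_command --pt "0 0 0 0 0 -3" --pt "0 0 0 0 0 -3" --pt "0 0 0 0 0 0" --pt "0 0 0 0 0 0"

```text
time: 17.07
ee_pos: [565.5, 65.7, 118.1]
tcp_rot: [0.002, -0.388, 0.922, -0.001]
contact_force: [0.7, 0.4, 12.7]
finger_gap: 44.5
```

```bash
python3 - <<'E'
from h import *
st=ctrl.state();print(2*np.arctan2(st['tcp_rot'][2],st['tcp_rot'][1]),st['torque'],st['contact_force'],st['ee_pos'])
E
```

```text
3.9392784003684773 [ 0.28090642 -0.19223956 -1.28281298] [ 0.70554065  0.38634451 12.74865316] [565.45945525  65.71175835 118.05730116]
```

The stop is reached, at -1.28 N m. Lifting slowly.

arm_command --pt "0 0 -2 0 0 1" --pt "0 0 -3 0 0 0" --pt "0 0 -4 0 0 0" --pt "0 0 -4 0 0 0" --pt "0 0 0 0 0 0"

```text
time: 17.48
ee_pos: [565.0, 65.8, 128.9]
tcp_rot: [0.001, -0.381, 0.925, -0.0]
contact_force: [4.4, 1.4, -1.5]
finger_gap: 44.7
```

arm_command --pt "0 0 -4 0 0 0" --pt "0 0 -5 0 0 0" --pt "0 0 -6 0 0 0" --pt "0 0 -6 0 0 0" --pt "0 0 0 0 0 0" --pt "0 0 0 0 0 0"

```text
time: 17.98
ee_pos: [563.9, 65.8, 150.4]
tcp_rot: [0.0, -0.381, 0.925, -0.0]
contact_force: [0.0, 0.4, -0.3]
finger_gap: 44.7
```

arm_command --pt "0 0 -6 0 0 0" --pt "0 0 -8 0 0 0" --pt "0 0 -6 0 0 0" --pt "0 0 0 0 0 0" --pt "0 0 0 0 0 0" --pt "0 0 0 0 0 0" --pt "0 0 0 0 0 0" --pt "0 0 0 0 0 0"

```text
time: 18.65
ee_pos: [563.5, 65.8, 169.4]
tcp_rot: [-0.0, -0.381, 0.925, 0.0]
contact_force: [-0.2, 0.5, -0.0]
finger_gap: 44.3
```

```bash
python3 - <<'E'
from h import *
st=ctrl.state();print(st['ee_pos'],st['contact_force'],st['tcp_rot'],st['finger_gap'],abs(st['joint_velocities']).max())
S=viewer.snapshot("scene")[:,:,::-1];T=viewer.snapshot("top")[:,:,::-1]
S0=cv2.imread("pics/scene0.png");T0=cv2.imread("pics/top0.png")
for n,b,a,c in(("bowl",(420,70,475,125),T,T0),("plate",(300,75,365,135),T,T0),("cup",(215,85,250,130),T,T0),("spoon",(215,172,245,235),T,T0),("spoonS",(385,155,420,195),S,S0)):
    x0,y0,x1,y1=b; print(n,cv2.absdiff(a[y0:y1,x0:x1],c[y0:y1,x0:x1]).mean())
cv2.imwrite("pics/end.png",np.hstack([crop(S,290,130,130,150,3),crop(T,200,60,130,150,3)]))
E
```

```text
[563.53665374  65.77046692 169.4484542 ] [-0.22163091  0.49113525 -0.01455377] [-2.75725843e-04 -3.80995248e-01  9.24576945e-01  1.35335064e-04] 44.29797024554981 0.0023211625626706404
bowl 5.651460055096419
plate 25.484615384615385
cup 7.086772486772487
spoon 6.166137566137566
spoonS 3.1280952380952383
```

View pics/end.png

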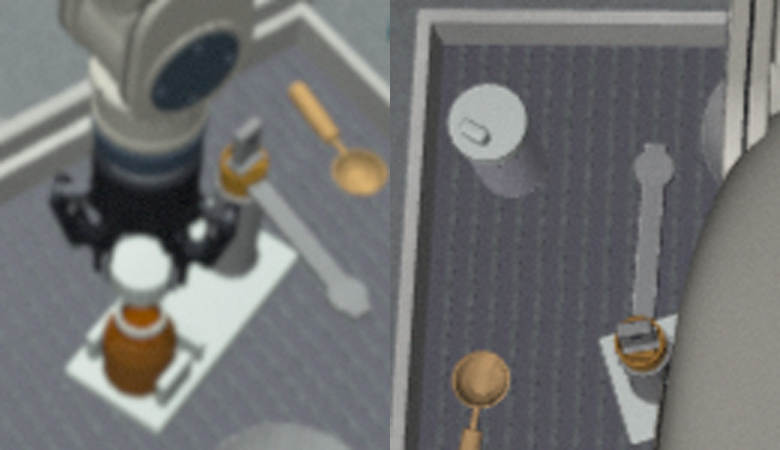

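The cap is held upright above the open bottle, the key stands in the lock, and the lock arm is swung well off. The cup and spoon haven't moved. Handing in.

```bash
python3 -c "
from rig import job_done; print(job_done())"
```

```text
the job is handed in; nothing more can be done
None
```

The job is done and handed in at about 19 s of the 61 s allowed.

**Key:** I took it from the rest and pushed it into the lock until it seated. It stopped at the expected height, with 16 N of push. I turned it anticlockwise to the stop, where the torque rose to about 0.6 N m, and left it standing in the lock. The last picture shows the steel arm well clear of the cap.

**Cap:** I pressed it down 5 mm at 13 N and twisted it anticlockwise to its stop, about 1.3 N m. The hand turned 1.38 rad against the cap's 1.22, so the pads probably slipped a little. It then lifted off freely, with only about 1.5 N of pull. It is held still and upright, its foot about 32 mm above the bottle's mouth. It is within about 2 mm of the bottle's axis.

**Checks that were not clean:**
- **Jaw opening:** it read 44–45 mm on the 48–50 mm cap. It also read about 1 mm low on the key, so I put it down to soft pads or an offset in the reading.
- **Plate:** the arm covered most of it in the top view, and its image difference was high because of that. I did not check its position directly, but nothing went near it and no unexpected contact force showed.
- **Bowls, cup and spoon:** the before-and-after pictures matched at their places.

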